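# Dry-fit the can capacitors on their boards

### The arm

A 6-joint arm with a two-finger parallel gripper is mounted at the origin on the work surface. World frame = base frame: x ahead of the robot, y to its left, z up, the work surface at z = 0. Lengths are in mm, angles in degrees, forces in N, time in s.
With the tool pointing down it reaches from about 300 to 850 mm from the base axis. Payload 4.2 kg.
Tool frame: the origin (TCP) lies at the very end of the fingers, on their centre line; the grasp point (between the pads) lies 19 mm behind it; z points along the fingers, y is the line along which they close (so a half turn about z gives the same grasp; the last joint's range is limited). The gripper opens to 91 mm and grips with 3 to 60 N. Pads are 32 mm wide; open, the fingers measure 118 mm over their backs; the gripper's body (76 mm by 178 mm) begins 60 mm behind the grasp point.
Start: joints at [-69.041, 18.312, 89.639, -0, 72.044, -1.146], TCP at [216.377, -532.751, 213.976] pointing down, gripper open.
Joint ranges: [-177.97, 177.97], [-48.28, 115.42], [12.27, 149.76], [-77.06, 257.06], [2.81, 150.46], [-146.56, 146.56]. Speed limits (degrees/s): [147.25, 147.25, 180, 180, 180, 180].

### API

Orientations are given as [roll, pitch, yaw] about the fixed x, y, z axes, in that order (R = Rz(yaw) Ry(pitch) Rx(roll)).
In Python, from workcell import env, eyes gives the robot as it stands.
- The arm moves only by the tool send_rows, never from a script. Its argument "targets" is text: rows parted by semicolons, each of 7 numbers parted by spaces: the shift along the tool's x, y, z in m, then the turn, a rotation vector about the tool's x, y, z in degrees, then the opening in per cent of the stroke, from 0 (shut) to 100 (fully open). A call has 1 to 12 rows; each row is the pose to reach, as a shift and turn from the pose commanded when the call began, along the tool's axes at that moment; what a row does not reach only later rows make up. A row lasts 1/12 s, in which the tool goes at most 41.7 mm and 7.16 degrees, less where a joint would pass 70% of its speed; a pose out of reach is approached as far as the arm can. A call with a gripper value outside its range is refused whole. The fingers move at their own pace and stop on an object; "grip_force" is the grip in N (left out, the last holds). Time passes only in rows, so rows that repeat a pose let the fingers close. It gives the time, the measured TCP pose, the force, the opening and the grip force at its end, in the units of the state.
- env.state(): the state, without advancing time (a new reading comes with each control period).
- eyes.grab_frame(name): name is "side" or "top" or "wrist"; returns a dict with "image" (420x560x3 uint8, blue, green, red), "fovy" (degrees; the focal length in pixels is half the picture's height over the tangent of half this angle, whatever the lens; pixels are square), "cx", "cy" (the principal point, pixels), "D" ([k1, k2, p1, p2, k3] as OpenCV has them; the pictures are not rectified), "eye" and "attitude" of the camera in the world. Camera axes: x right, y up, looking along -z (the intrinsics and any distortion apply to the point x, -y, -z); pixel columns grow to the right and rows downward; lengths in mm; the calibration is good to about 2 mm. A picture is of the moment at which its call begins. There is no depth.
- env.job_done(): hands the job in; it is judged then, once.
The state is a dict: "time_s": time; "qpos": joint angles; "qvel": joint speeds; "effort": joint torques, N m; "ee_pos": TCP position; "ee_rot": TCP orientation; "force": force on the tool from outside, world axes, zero at the start; "torque": the same for the moment, N m; "gripper_width": finger opening in mm; "gripper_force": force on a finger pad.
Only numpy, scipy, OpenCV 4.12 (cv2) and the standard library are available. Lean on these libraries where they do the work, as an engineer would, in place of code of your own. Each camera call takes 0.05 s, during which the arm holds its last target. There are 200 camera calls.

### The job

Before soldering, stand the four can capacitors upright on the four circuit boards, each inside the printed white ring: the smallest can on the smallest board, the next size on the next board, and so on up to the largest. Work in order of size from the smallest to the largest, finishing each before taking the next, and set each one down gently without knocking any over. Leave the transformer and the reel of solder where they are.

Things in the scene. Friction and masses are not known exactly. Their poses are not given: they have to be found in the camera images.
- can_small_center (a point): the smallest of four can capacitors: a loose upright cylinder with a black sleeve, an aluminium top and a flat base, 22 mm in diameter and 46 mm tall, about 30 g. The point is at its centre, 23 mm above its base; z points up along the can.
- can_medium_center (a point): the second smallest of four can capacitors: a loose upright cylinder with a black sleeve, an aluminium top and a flat base, 32 mm in diameter and 54 mm tall, about 60 g. The point is at its centre, 27 mm above its base; z points up along the can.
- can_large_center (a point): the second largest of four can capacitors: a loose upright cylinder with a black sleeve, an aluminium top and a flat base, 43 mm in diameter and 62 mm tall, about 120 g. The point is at its centre, 31 mm above its base; z points up along the can.
- can_giant_center (a point): the largest of four can capacitors: a loose upright cylinder with a black sleeve, an aluminium top and a flat base, 56 mm in diameter and 70 mm tall, about 220 g. The point is at its centre, 35 mm above its base; z points up along the can.
- ring_small (a point): the smallest of four bare copper-brown circuit boards, 64 by 54 mm, fixed to the bench on short stand-offs so that its top is 8 mm above the bench. The point is the centre of the flat white ring (38 mm in diameter) printed in the middle of its top face, on that face; x along the longer side, z up.
- ring_medium (a point): the second smallest of four bare copper-brown circuit boards, 84 by 70 mm, fixed to the bench on short stand-offs so that its top is 8 mm above the bench. The point is the centre of the flat white ring (48 mm in diameter) printed in the middle of its top face, on that face; x along the longer side, z up.
- ring_large (a point): the second largest of four bare copper-brown circuit boards, 104 by 88 mm, fixed to the bench on short stand-offs so that its top is 8 mm above the bench. The point is the centre of the flat white ring (59 mm in diameter) printed in the middle of its top face, on that face; x along the longer side, z up.
- ring_giant (a point): the largest of four bare copper-brown circuit boards, 126 by 106 mm, fixed to the bench on short stand-offs so that its top is 8 mm above the bench. The point is the centre of the flat white ring (72 mm in diameter) printed in the middle of its top face, on that face; x along the longer side, z up.
- transformer_center (a point): bystander: a small transformer, a loose block 50 by 42 by 40 mm tall with a dark steel core, white bobbin and copper winding; leave it alone. The point is at its centre, 20 mm above the bench; x along its longer side, z up.
- reel_center (a point): bystander: a loose reel of solder standing on end, 64 mm in diameter and 50 mm tall, with two white flanges and a silvery winding; leave it alone. The point is at its centre, 25 mm above the bench; z up along its axis.

How it is judged:
By the outcome, as a careful person would: the job done as asked, in the order asked, and still so for the second after the job is handed in, with the robot touching nothing.
It also fails if it takes over 106 s, if anything falls off the work surface, if the arm or the gripper's body presses on something with over 40 N, if the wrist force passes 120 N, or if a joint passes its speed limit or range.

## Working session

There is one attempt and no reset: what is moved stays moved. The work goes in short steps, Python scripts to look and compute and a tool call to move; the robot and the scene stay as the last step left them, time stands still between calls to the robot, and variables do not carry over. Pictures are saved under pics/ and viewed, at most 16 in all, crops included, and the job is handed in when it is done.

Besides the shell and the picture viewer there is one more tool, called after "Request:" by a JSON object that holds its "fn" and its "kwargs", one argument or row to a line. send_rows: Moves the arm, as the interface text tells. Its arguments: {"type":"object","properties":{"targets":{"type":"string"},"grip_force":{"type":"number"}},"required":["targets"]}

```bash
mkdir -p pics; python3 - <<'E'
from workcell import env, eyes
import cv2,pickle
for n in ("top","side"):
    f=eyes.grab_frame(n); pickle.dump(f,open(f"pics/{n}0.pkl","wb"))
    cv2.imwrite(f"pics/{n}0.png",cv2.resize(f["image"],(800,600),interpolation=cv2.INTER_CUBIC))
    print(n,{k:v for k,v in f.items() if k!="image"})
print(env.state())
E
```

```text
top {'fovy': 54.89343307950493, 'cx': 285.8327775046933, 'cy': 208.43968062990047, 'D': array([-0.04648826,  0.        ,  0.        ,  0.        ,  0.        ]), 'eye': array([ 370.60773856,   19.80411974, 1022.19328427]), 'attitude': array([  7.37878971,  -1.69218656, -90.46951553])}
side {'fovy': 51.20775660424722, 'cx': 275.3229614358032, 'cy': 210.51246332688712, 'D': array([0.02726632, 0.        , 0.        , 0.        , 0.        ]), 'eye': array([-45.20867736, 731.56350901, 664.91661055]), 'attitude': array([ 5.77377080e+01, -7.34375072e-02, -1.43354237e+02])}
{'time_s': 0.1, 'qpos': array([-6.90414901e+01,  1.83478545e+01,  8.96974341e+01, -2.34880290e-03,
        7.20438577e+01, -1.14787134e+00]), 'qvel': array([-0.08155459, -0.03690893, -0.21523386,  0.04872266,  0.09003246,
        0.00857434]), 'effort': array([ 8.09472313e-04, -4.13329911e+01, -2.32510972e+01,  7.29493797e-02,
        4.21546481e-02, -5.91048047e-05]), 'ee_pos': array([ 216.20303711, -532.33554634,  213.21902025]), 'ee_rot': array([-1.79910827e+02,  4.46972221e-04,  2.21071074e+01]), 'force': array([-0.91885138, -0.89874358,  0.40123405]), 'torque': array([0.00170268, 0.04279145, 0.02738366]), 'gripper_force': 0.0, 'gripper_width': 91.17967535421191}
```

View pics/top0.png

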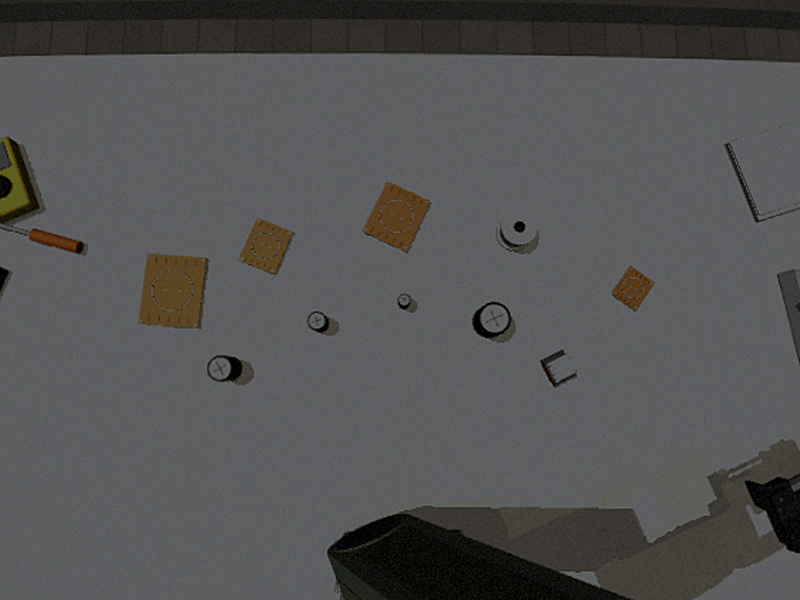

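View pics/side0.png

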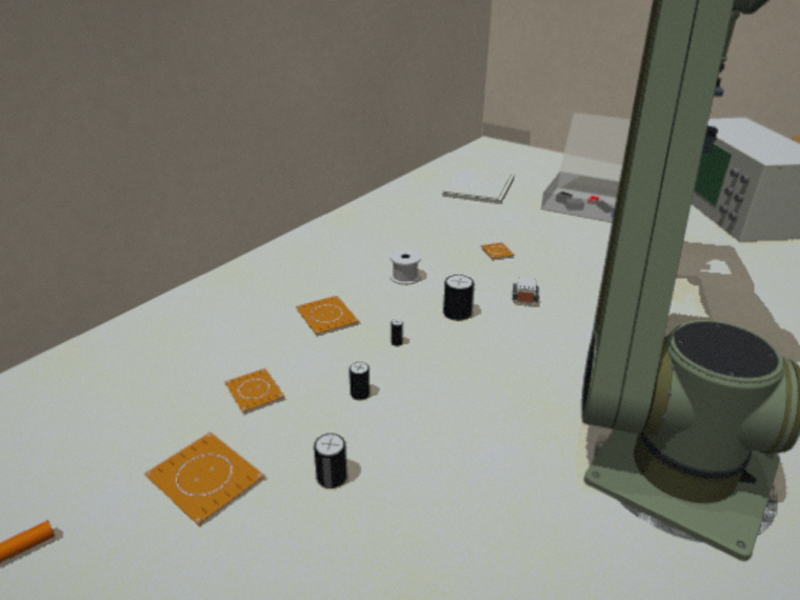

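The top view (800-px scale) shows the giant can at about (493,319), large (222,368), medium (318,321) and small (404,300). The boards are giant (173,291), large (397,216), medium (267,247) and small (634,288), with the transformer at (560,368) and the reel at (518,232). The side view agrees. I'll measure them more precisely.

```bash
cat > h.py <<'E'
import numpy as np,cv2
from scipy.spatial.transform import Rotation as R
def K(f):
    h=f["image"].shape[0]; F=h/2/np.tan(np.radians(f["fovy"]/2))
    return np.array([[F,0,f["cx"]],[0,F,f["cy"]],[0,0,1]])
def world(f,px,z):
    p=cv2.undistortPoints(np.array(px,float).reshape(-1,1,2),K(f),f["D"]).reshape(-1,2)
    d=R.from_euler('xyz',f["attitude"],degrees=True).apply(np.c_[p[:,0],-p[:,1],-np.ones(len(p))])
    return f["eye"]+d*((z-f["eye"][2])/d[:,2])[:,None]
def pix(f,P):
    c=R.from_euler('xyz',f["attitude"],degrees=True).inv().apply(np.atleast_2d(P)-f["eye"])*[1,-1,-1]
    return cv2.projectPoints(c,np.zeros(3),np.zeros(3),K(f),f["D"])[0].reshape(-1,2)
def boards(f,z=8):
    hsv=cv2.cvtColor(cv2.GaussianBlur(f["image"],(3,3),0),cv2.COLOR_BGR2HSV)
    m=cv2.inRange(hsv,(5,110,40),(25,255,255)); m=cv2.morphologyEx(m,cv2.MORPH_CLOSE,np.ones((5,5)))
    out=[]
    for c in cv2.findContours(m,cv2.RETR_EXTERNAL,cv2.CHAIN_APPROX_NONE)[0]:
        if cv2.contourArea(c)<150: continue
        w=world(f,c.reshape(-1,2),z)[:,:2].astype(np.float32); out.append(cv2.minAreaRect(w))
    return out
E
python3 - <<'E'
from h import *
import pickle
f=pickle.load(open("pics/top0.pkl","rb"))
for b in boards(f): print(np.round(np.hstack([b[0],b[1],b[2]]),1))
g=pickle.load(open("pics/side0.pkl","rb"))
print("side")
for b in boards(g): print(np.round(np.hstack([b[0],b[1],b[2]]),1))
im=np.clip(f["image"]*2.2,0,255).astype(np.uint8)
T=[]
for x,y in ((345,223),(155,258),(222,225),(283,210)):
    c=cv2.resize(im[y-24:y+24,x-32:x+32],None,fx=6,fy=6,interpolation=cv2.INTER_CUBIC)
    T.append(c)
t=np.vstack([np.hstack(T[:2]),np.hstack(T[2:])]); cv2.imwrite("pics/cans.png",t)
E
```

```text
[ 518.2 -417.    53.    63.3   53.7]
[517.3 406.  105.2 124.5  85.5]
[609.8 626.3  95.1  20.9  74.2]
[596.8 243.4  68.9  82.6  67.8]
[651.1   9.2  86.7 103.4  64.8]
side
[609.  599.6  58.1  31.3  73.6]
[517.6 405.2 105.  126.6  85.3]
[596.4 242.6  68.8  84.5  67.4]
[650.4   9.2  87.2 105.4  64.6]
```

View pics/cans.png

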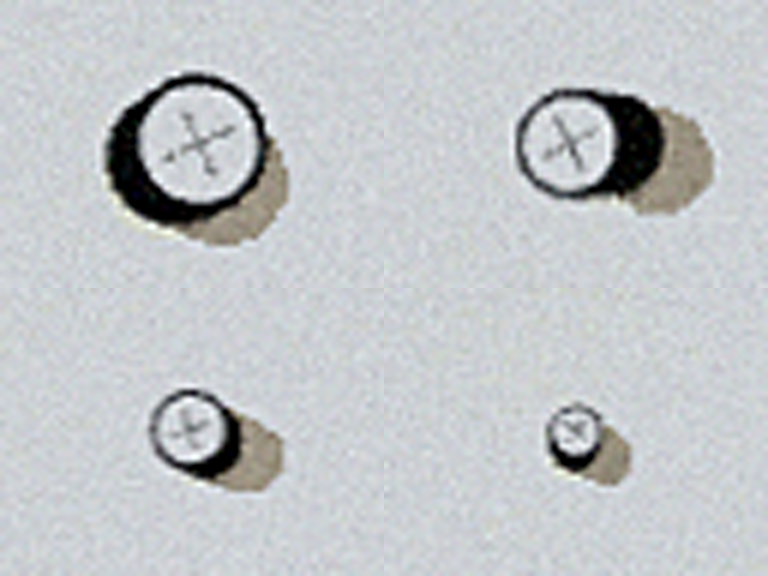

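Can top centres in the crop: giant (200,141), large (572,144), medium (190,428), small (575,433).

```bash
python3 - <<'E'
from h import *
import pickle
f=pickle.load(open("pics/top0.pkl","rb")); g=pickle.load(open("pics/side0.pkl","rb"))
for n,o,c,h in (("giant",(345,223),(200,141),70),("large",(155,258),(188,144),62),("med",(222,225),(190,140),54),("small",(283,210),(191,145),46)):
    p=[o[0]-32+c[0]/6-.42,o[1]-24+c[1]/6-.42]
    w=world(f,[p],h)[0]; print(n,np.round(w,1),"side px800",np.round(pix(g,w)*800/560,1))
print("reel",world(f,[[518*.7,230*.7]],50)[0],"trafo",world(f,[[561*.7,366*.7]],40)[0])
E
```

```text
giant [ 460.4 -152.    70. ] side px800 [[457.9 281.3]]
large [379.7 301.4  62. ] side px800 [[329.  444.7]]
med [459.1 145.3  54. ] side px800 [[357.8 367.8]]
small [493.7  -1.7  46. ] side px800 [[395.9 322.1]]
reel [ 614.2705011  -201.63139792   50.        ] trafo [ 378.8724541  -270.37796427   40.        ]
```

```bash
cat > plan.py <<'E'
import numpy as np
t=np.radians(22.105); c,s=np.cos(t),np.sin(t)
def d(a,b):
    v=np.array(b)-a; return np.round([c*v[0]+s*v[1], s*v[0]-c*v[1], -v[2]],1)
E
python3 - <<'E'
from plan import *
P=[("start",216.4,-532.75,214),("small",493.7,-1.7,110),("rs",518.2,-417,110),("med",459.1,145.3,110),("rm",596.6,243,110),("large",379.7,301.4,120),("rl",650.7,9.2,120),("giant",460.4,-152,130),("rg",517.5,405.6,130)]
for a,b in zip(P,P[1:]): print(a[0],"->",b[0],d(a[1:],b[1:]))
E
```

```text
start -> small [ 456.8 -387.7  104. ]
small -> rs [-133.6  394.    -0. ]
rs -> med [ 156.8 -543.2   -0. ]
med -> rm [164.2 -38.8  -0. ]
rm -> large [-179.  -135.7  -10. ]
large -> rl [141.1 372.7  -0. ]
rl -> giant [-237.    77.7  -10. ]
giant -> rg [ 262.7 -495.1   -0. ]
```

Request:
{"fn": "send_rows", "kwargs": {
  "targets": "0.008 -0.007 0.002 0 0 0 50; 0.027 -0.023 0.006 0 0 0 50; 0.053 -0.045 0.012 0 0 0 50; 0.080 -0.068 0.018 0 0 0 50; 0.108 -0.092 0.025 0 0 0 50; 0.136 -0.116 0.031 0 0 0 50; 0.164 -0.140 0.037 0 0 0 50; 0.192 -0.164 0.044 0 0 0 50; 0.220 -0.187 0.050 0 0 0 50; 0.248 -0.211 0.057 0 0 0 50; 0.276 -0.235 0.063 0 0 0 50; 0.304 -0.258 0.069 0 0 0 50",
  "grip_force": 12
}}

```text
time_s: 1.1
ee_pos: [400.8, -176.7, 144.5]
ee_rot: [-180.0, 0.0, 22.1]
force: [1.3, 0.0, -1.1]
gripper_width: 45.8
gripper_force: 0.0
```

Request:
{"fn": "send_rows", "kwargs": {
  "targets": "0.0265 -0.0226 0.006 0 0 0 50; 0.0528 -0.045 0.012 0 0 0 50; 0.078 -0.066 0.018 0 0 0 50; 0.100 -0.085 0.023 0 0 0 50; 0.120 -0.102 0.027 0 0 0 50; 0.136 -0.115 0.031 0 0 0 50; 0.147 -0.124 0.033 0 0 0 50; 0.1528 -0.1297 0.035 0 0 0 50; 0.1528 -0.1297 0.035 0 0 0 50; 0.1528 -0.1297 0.035 0 0 0 50; 0.1528 -0.1297 0.035 0 0 0 50"
}}

```text
time_s: 2.02
ee_pos: [493.1, -2.2, 110.0]
ee_rot: [180.0, 0.0, 22.1]
force: [-0.6, -0.4, 0.2]
gripper_width: 45.4
gripper_force: 0.0
```

```bash
python3 - <<'E'
from workcell import env, eyes
from h import *
f=eyes.grab_frame("wrist"); s=env.state(); print(s["ee_pos"],s["ee_rot"],s["gripper_width"],f["eye"])
cv2.imwrite("pics/w1.png",f["image"]); print(pix(f,[[493.7,-1.7,46]]), f["attitude"])
import pickle;pickle.dump(f,open("pics/w1.pkl","wb"))
E
```

```text
[493.17203174  -2.36704277 110.07821901] [1.79986802e+02 1.50632937e-02 2.20520828e+01] 45.54757179012561 [557.12421475  23.95266919 280.86995332]
[[282.89638877 217.48897706]] [-1.42567286e+01 -2.93271986e-02 -6.79030399e+01]
```

View pics/w1.png

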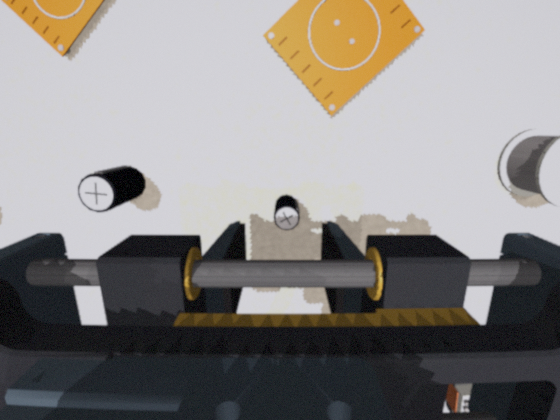

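The wrist view shows the small can's top at about (287,217), between the fingers. It's a few pixels right of the prediction (283,217), along the closing direction.

```bash
python3 - <<'E'
from h import *
import pickle
f=pickle.load(open("pics/w1.pkl","rb")); w=world(f,[[287.3,217]],46)[0]; print(w, f["fovy"])
from plan import *
print(d([493.2,-2.3,46],w), pix(f,[[493.2,-2.3,110],[493.2,-2.3,46]]))
for b in boards(f): print(np.round(np.hstack([b[0],b[1],b[2]]),1))
E
```

```text
[495.44662269  -4.89275148  46.        ] 70.39975654247912
[ 1.1  3.2 -0. ] [[283.46239542 247.73315614]
 [283.3441333  218.29417096]]
[ 352.7 -272.3   44.1   13.1   32. ]
[399.1 -89.3  22.2 325.3  22. ]
[ 462.5 -114.    60.9   17.8   27.9]
[393.7  57.   59.8  17.7  16.3]
[652.    7.6  87.9 103.9  64.5]
[566.  236.9  42.6  88.   19.6]
```

Request:
{"fn": "send_rows", "kwargs": {
  "targets": "0.0006 0.0016 0.010 0 0 0 50; 0.0006 0.0016 0.025 0 0 0 50; 0.0006 0.0016 0.040 0 0 0 50; 0.0006 0.0016 0.055 0 0 0 50; 0.0006 0.0016 0.070 0 0 0 50; 0.0006 0.0016 0.083 0 0 0 50; 0.0006 0.0016 0.092 0 0 0 50; 0.0006 0.0016 0.097 0 0 0 50; 0.0006 0.0016 0.099 0 0 0 50; 0.0006 0.0016 0.099 0 0 0 50"
}}

```text
time_s: 2.9
ee_pos: [494.8, -3.2, 10.7]
ee_rot: [-180.0, 0.0, 22.1]
force: [-0.4, -0.5, 0.3]
gripper_width: 45.7
gripper_force: 0.0
```

Request:
{"fn": "send_rows", "kwargs": {
  "targets": "0 0 0 0 0 0 44; 0 0 0 0 0 0 40; 0 0 0 0 0 0 36; 0 0 0 0 0 0 32; 0 0 0 0 0 0 29; 0 0 0 0 0 0 26; 0 0 0 0 0 0 23; 0 0 0 0 0 0 20; 0 0 0 0 0 0 12; 0 0 0 0 0 0 12; 0 0 0 0 0 0 12"
}}

```text
time_s: 3.82
ee_pos: [495.0, -3.0, 11.1]
ee_rot: [180.0, -0.0, 22.1]
force: [-0.3, -0.6, 1.6]
gripper_width: 21.5
gripper_force: 12.0
```

Request:
{"fn": "send_rows", "kwargs": {
  "targets": "0 0 -0.002 0 0 0 12; 0 0 -0.007 0 0 0 12; 0 0 -0.016 0 0 0 12; 0 0 -0.028 0 0 0 12; 0 0 -0.041 0 0 0 12; 0 0 -0.055 0 0 0 12; 0 0 -0.069 0 0 0 12; 0 0 -0.081 0 0 0 12; 0 0 -0.090 0 0 0 12; 0 0 -0.096 0 0 0 12; 0 0 -0.099 0 0 0 12"
}}

```text
time_s: 4.73
ee_pos: [495.2, -2.9, 111.0]
ee_rot: [180.0, -0.1, 22.1]
force: [0.2, -0.5, -0.0]
gripper_width: 21.3
gripper_force: 12.0
```

Request:
{"fn": "send_rows", "kwargs": {
  "targets": "-0.0013 0.0039 0 0 0 0 12; -0.004 0.0118 0 0 0 0 12; -0.008 0.0235 0 0 0 0 12; -0.0134 0.0392 0 0 0 0 12; -0.0201 0.0588 0 0 0 0 12; -0.0275 0.0804 0 0 0 0 12; -0.0349 0.102 0 0 0 0 12; -0.0429 0.1255 0 0 0 0 12; -0.051 0.149 0 0 0 0 12; -0.059 0.1726 0 0 0 0 12; -0.0671 0.1962 0 0 0 0 12; -0.0752 0.2197 0 0 0 0 12"
}}

```text
time_s: 5.73
ee_pos: [507.0, -237.1, 109.1]
ee_rot: [-180.0, 0.1, 22.1]
force: [0.5, 0.5, -0.7]
gripper_width: 22.0
gripper_force: 12.0
```

Request:
{"fn": "send_rows", "kwargs": {
  "targets": "-0.008 0.0235 0 0 0 0 12; -0.0161 0.0471 0 0 0 0 12; -0.0242 0.0706 0 0 0 0 12; -0.0322 0.0942 0 0 0 0 12; -0.0396 0.1157 0 0 0 0 12; -0.0463 0.1353 0 0 0 0 12; -0.0517 0.151 0 0 0 0 12; -0.055 0.1608 0 0 0 0 12; -0.0577 0.1687 0 0 0 0 12; -0.059 0.1726 0 0 0 0 12; -0.059 0.1726 0 0 0 0 12; -0.059 0.1726 0 0 0 0 12"
}}

```text
time_s: 6.73
ee_pos: [518.0, -416.3, 109.8]
ee_rot: [-180.0, 0.0, 22.1]
force: [0.7, 0.3, -0.8]
gripper_width: 21.5
gripper_force: 12.0
```

```bash
python3 - <<'E'
from workcell import env, eyes
from h import *
f=eyes.grab_frame("wrist"); s=env.state(); print(s["ee_pos"],s["gripper_width"],s["gripper_force"])
cv2.imwrite("pics/w2.png",f["image"]); print(pix(f,[[518.2,-417,8]]))
import pickle;pickle.dump(f,open("pics/w2.pkl","wb"))
for b in boards(f): print(np.round(np.hstack([b[0],b[1],b[2]]),1))
E
```

```text
[ 518.06168319 -416.09302612  109.93052306] 21.848295327735205 11.99999526143074
[[283.98653225 207.15893689]]
[ 404.9 -456.1   22.9  323.2   22.2]
[ 364.7 -290.8   19.9   15.7   26.1]
[ 471.7 -488.7   59.9   11.2   24.3]
[ 434.2 -396.6   59.9   11.7   18.4]
[ 517.8 -419.5   53.4   64.5   53.7]
```

View pics/w2.png

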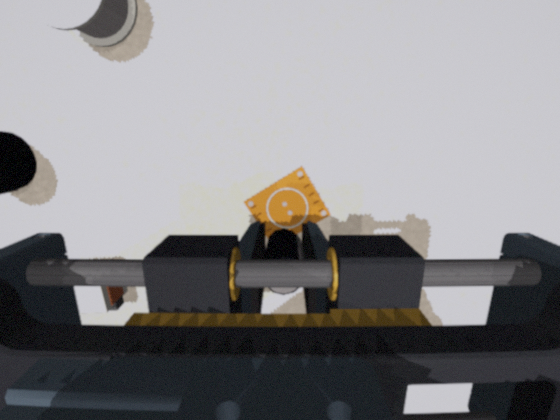

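The wrist view shows the board ring at about (287,207), with the can gripped above it. After taking out the wrist bias, the ring agrees with the target to within 1 mm, so I'm lowering now.

Request:
{"fn": "send_rows", "kwargs": {
  "targets": "-0.0005 0.0004 0.004 0 0 0 12; -0.0005 0.0004 0.014 0 0 0 12; -0.0005 0.0004 0.028 0 0 0 12; -0.0005 0.0004 0.043 0 0 0 12; -0.0005 0.0004 0.057 0 0 0 12; -0.0005 0.0004 0.069 0 0 0 12; -0.0005 0.0004 0.078 0 0 0 12; -0.0005 0.0004 0.083 0 0 0 12; -0.0005 0.0004 0.0865 0 0 0 12; -0.0005 0.0004 0.0885 0 0 0 12; -0.0005 0.0004 0.0895 0 0 0 12; -0.0005 0.0004 0.090 0 0 0 12"
}}

```text
time_s: 7.78
ee_pos: [518.1, -417.7, 20.4]
ee_rot: [179.9, -0.0, 22.1]
force: [-0.0, 0.7, -0.0]
gripper_width: 21.4
gripper_force: 12.0
```

Request:
{"fn": "send_rows", "kwargs": {
  "targets": "0 0 0.0005 0 0 0 12; 0 0 0.001 0 0 0 12; 0 0 0.0013 0 0 0 12; 0 0 0.0013 0 0 0 12; 0 0 0.0013 0 0 0 12"
}}

```text
time_s: 8.2
ee_pos: [518.1, -417.6, 19.1]
ee_rot: [180.0, -0.0, 22.1]
force: [-0.5, -0.4, 1.9]
gripper_width: 21.5
gripper_force: 12.0
```

Request:
{"fn": "send_rows", "kwargs": {
  "targets": "0 0 0 0 0 0 24; 0 0 0 0 0 0 26; 0 0 0 0 0 0 29; 0 0 0 0 0 0 33; 0 0 0 0 0 0 38; 0 0 0 0 0 0 44; 0 0 0 0 0 0 50; 0 0 0 0 0 0 55; 0 0 0 0 0 0 55"
}}

```text
time_s: 8.95
ee_pos: [517.8, -417.4, 18.6]
ee_rot: [180.0, 0.0, 22.1]
force: [-0.1, 0.4, -0.8]
gripper_width: 49.9
gripper_force: 0.0
```

Request:
{"fn": "send_rows", "kwargs": {
  "targets": "0 0 -0.003 0 0 0 55; 0 0 -0.009 0 0 0 55; 0 0 -0.018 0 0 0 55; 0 0 -0.030 0 0 0 55; 0 0 -0.043 0 0 0 55; 0 0 -0.057 0 0 0 55; 0 0 -0.070 0 0 0 55; 0 0 -0.081 0 0 0 60; 0 0 -0.088 0 0 0 60; 0 0 -0.091 0 0 0 60"
}}

```text
time_s: 9.78
ee_pos: [518.5, -417.9, 111.8]
ee_rot: [179.8, -0.1, 22.1]
force: [-0.3, 0.1, -0.0]
gripper_width: 54.6
gripper_force: 0.0
```

```bash
python3 - <<'E'
from workcell import env, eyes
from h import *
a=eyes.grab_frame("wrist"); s=env.state(); print(s["ee_pos"])
cv2.imwrite("pics/w3.png",cv2.resize(a["image"][120:300,180:400],None,fx=3,fy=3))
from plan import *
print(d(s["ee_pos"],[459.1,145.3,110]))
E
```

```text
[ 518.37079111 -417.88457776  111.47489445]Traceback (most recent call last):
  File "<stdin>", line 6, in <module>
IndexError: invalid index to scalar variable.
```

View pics/w3.png

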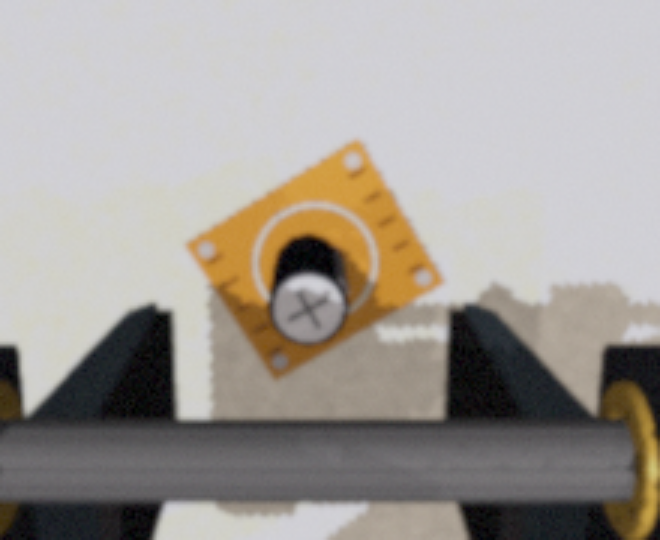

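The small can stands inside its ring (can base about (310,270), ring centre (316,263), well inside). Next is the medium can.

Request:
{"fn": "send_rows", "kwargs": {
  "targets": "0.0016 -0.0054 0 0 0 0 60; 0.0047 -0.0163 0 0 0 0 60; 0.0094 -0.0326 0 0 0 0 60; 0.0157 -0.0544 0 0 0 0 60; 0.0236 -0.0815 0 0 0 0 60; 0.0315 -0.1087 0 0 0 0 60; 0.0393 -0.1359 0 0 0 0 60; 0.0472 -0.1631 0 0 0 0 60; 0.0551 -0.1903 0 0 0 0 60; 0.0629 -0.2174 0 0 0 0 60; 0.0708 -0.2446 0 0 0 0 60; 0.0787 -0.2718 0 0 0 0 60"
}}

```text
time_s: 10.83
ee_pos: [486.9, -133.6, 108.8]
ee_rot: [-179.9, 0.1, 22.1]
force: [-0.0, 0.3, 0.2]
gripper_width: 54.6
gripper_force: 0.0
```

Request:
{"fn": "send_rows", "kwargs": {
  "targets": "0.0079 -0.0272 0 0 0 0 60; 0.0157 -0.0544 0 0 0 0 60; 0.0236 -0.0815 0 0 0 0 60; 0.0315 -0.1087 0 0 0 0 60; 0.0393 -0.1359 0 0 0 0 60; 0.0472 -0.1631 0 0 0 0 60; 0.0551 -0.1903 0 0 0 0 60; 0.063 -0.2174 0 0 0 0 60; 0.0692 -0.2392 0 0 0 0 60; 0.0739 -0.2555 0 0 0 0 60; 0.0771 -0.2664 0 0 0 0 60; 0.0786 -0.2718 0 0 0 0 60"
}}

```text
time_s: 11.83
ee_pos: [457.8, 146.7, 109.1]
ee_rot: [-180.0, 0.1, 22.2]
force: [0.1, -0.7, 0.2]
gripper_width: 54.9
gripper_force: 0.0
```

```bash
cat > look.py <<'E'
from workcell import env, eyes
from h import *
import sys
def crop(can,h,name):
    f=eyes.grab_frame("wrist"); s=env.state(); print(s["ee_pos"],s["gripper_width"],s["force"])
    p=pix(f,[[*can,h]])[0]; x,y=[int(np.clip(v,a,b)) for v,a,b in ((p[0],60,500),(p[1],45,375))]
    print("predicted px",p,"crop origin",x-60,y-45,"scale 5")
    cv2.imwrite(f"pics/{name}.png",cv2.resize(f["image"][y-45:y+45,x-60:x+60],None,fx=5,fy=5,interpolation=cv2.INTER_CUBIC))
    # bright top disc nearest the prediction
    g=cv2.cvtColor(f["image"],cv2.COLOR_BGR2GRAY); best=None
    m=cv2.inRange(g,110,255)
    for c in cv2.findContours(m,cv2.RETR_LIST,cv2.CHAIN_APPROX_NONE)[0]:
        if len(c)<20 or not 60<cv2.contourArea(c)<6000: continue
        e=cv2.fitEllipse(c); q=np.hypot(*(np.array(e[0])-p))
        if min(e[1])/max(e[1])>.8 and (best is None or q<best[0]): best=(q,e)
    if best: print("disc",best, world(f,[best[1][0]],h))
    for b in boards(f):
        if min(b[1])>48 and max(b[1])<140: print("board",np.round(np.hstack([b[0],b[1],b[2]]),1))
E
python3 -c "
from look import *
crop((459.1,145.3),54,'m1')"
```

```text
[458.08048651 146.77692503 109.206277  ] 54.570607769900725 [-0.19468317  0.46249163 -0.01352751]
predicted px [285.50687    220.70423055] crop origin 225 175 scale 5
disc (np.float64(213.9206489714394), ((492.25140380859375, 275.6473083496094), (9.613990783691406, 11.84363842010498), 82.9376449584961)) [[480.31730659 -36.46520925  54.        ]]
board [652.3   8.2  88.6 105.6  64.5]
board [598.2 241.9  69.8  83.1  67.8]
board [512.1 394.8  86.  114.4  85.8]
```

View pics/m1.png

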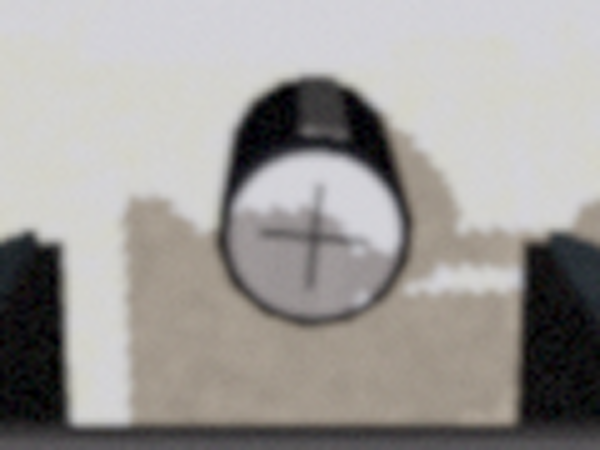

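The medium can's top centre is at about (315,238) in the crop, i.e. raw (287.6,222.2). It sits between the open fingers, about 2 px from the prediction.

Request:
{"fn": "send_rows", "kwargs": {
  "targets": "-0.0005 0.001 0.008 0 0 0 60; -0.0005 0.001 0.022 0 0 0 60; -0.0005 0.001 0.037 0 0 0 60; -0.0005 0.001 0.052 0 0 0 60; -0.0005 0.001 0.066 0 0 0 60; -0.0005 0.001 0.078 0 0 0 60; -0.0005 0.001 0.087 0 0 0 60; -0.0005 0.001 0.092 0 0 0 60; -0.0005 0.001 0.0947 0 0 0 60; -0.0005 0.001 0.0947 0 0 0 60; -0.0005 0.001 0.0947 0 0 0 60"
}}

```text
time_s: 12.8
ee_pos: [459.3, 144.2, 15.2]
ee_rot: [180.0, -0.0, 22.1]
force: [0.5, -0.1, -0.3]
gripper_width: 54.7
gripper_force: 0.0
```

Request:
{"fn": "send_rows", "kwargs": {
  "targets": "0 0 0 0 0 0 54; 0 0 0 0 0 0 50; 0 0 0 0 0 0 46; 0 0 0 0 0 0 43; 0 0 0 0 0 0 40; 0 0 0 0 0 0 37; 0 0 0 0 0 0 34; 0 0 0 0 0 0 31; 0 0 0 0 0 0 24; 0 0 0 0 0 0 24; 0 0 0 0 0 0 24; 0 0 0 0 0 0 24",
  "grip_force": 15
}}

```text
time_s: 13.8
ee_pos: [459.0, 144.3, 15.0]
ee_rot: [180.0, -0.0, 22.1]
force: [-0.7, -0.4, 2.2]
gripper_width: 31.5
gripper_force: 15.0
```

Request:
{"fn": "send_rows", "kwargs": {
  "targets": "0 0 -0.002 0 0 0 24; 0 0 -0.007 0 0 0 24; 0 0 -0.016 0 0 0 24; 0 0 -0.028 0 0 0 24; 0 0 -0.041 0 0 0 24; 0 0 -0.055 0 0 0 24; 0 0 -0.068 0 0 0 24; 0 0 -0.079 0 0 0 24; 0 0 -0.087 0 0 0 24; 0 0 -0.092 0 0 0 24; 0 0 -0.095 0 0 0 24"
}}

```text
time_s: 14.72
ee_pos: [459.2, 144.4, 110.8]
ee_rot: [180.0, -0.1, 22.1]
force: [-0.3, 0.1, -0.6]
gripper_width: 31.7
gripper_force: 15.0
```

Request:
{"fn": "send_rows", "kwargs": {
  "targets": "0.0033 -0.0008 0 0 0 0 24; 0.0132 -0.0031 0 0 0 0 24; 0.0281 -0.0066 0 0 0 0 24; 0.0463 -0.0109 0 0 0 0 24; 0.0662 -0.0155 0 0 0 0 24; 0.086 -0.0202 0 0 0 0 24; 0.1059 -0.0248 0 0 0 0 24; 0.124 -0.0291 0 0 0 0 24; 0.1406 -0.033 0 0 0 0 24; 0.1538 -0.0361 0 0 0 0 24; 0.1621 -0.038 0 0 0 0 24; 0.1654 -0.0388 0 0 0 0 24"
}}

```text
time_s: 15.72
ee_pos: [598.6, 243.4, 108.7]
ee_rot: [-180.0, 0.0, 22.1]
force: [-0.2, -0.2, -0.5]
gripper_width: 31.9
gripper_force: 15.0
```

Request:
{"fn": "send_rows", "kwargs": {
  "targets": "0 0 0.004 0 0 0 24; 0 0 0.014 0 0 0 24; 0 0 0.027 0 0 0 24; 0 0 0.041 0 0 0 24; 0 0 0.054 0 0 0 24; 0 0 0.065 0 0 0 24; 0 0 0.073 0 0 0 24; 0 0 0.079 0 0 0 24; 0 0 0.083 0 0 0 24; 0 0 0.085 0 0 0 24; 0 0 0.0855 0 0 0 24; 0 0 0.086 0 0 0 24"
}}

```text
time_s: 16.72
ee_pos: [597.9, 242.6, 24.3]
ee_rot: [180.0, -0.1, 22.1]
force: [0.6, 0.3, 0.0]
gripper_width: 31.7
gripper_force: 15.0
```

```bash
python3 -c "
from look import *
crop((597.5,242.5),8,'m2')"
```

```text
[597.96742341 242.59304048  24.37898222] 31.584435533970556 [ 0.22811084  0.47874616 -1.22288299]
predicted px [283.07839832 239.26386895] crop origin 223 194 scale 5
board [601.2 242.5  99.3 104.8  21.6]
board [556.3 386.6  68.6  84.6   8.6]
```

View pics/m2.png

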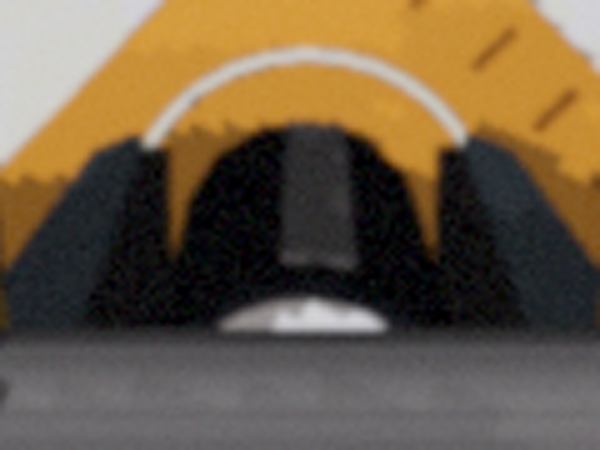

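The ring arc is centred at about x=308 and the can at about x=303. The forward gap is about 11 mm where 8 mm is expected, so I'll nudge +2 mm along tool x and lower.

Request:
{"fn": "send_rows", "kwargs": {
  "targets": "0.001 0.0003 0 0 0 0 24; 0.002 0.0006 0 0 0 0 24; 0.002 0.0006 0 0 0 0 24; 0.002 0.0006 0.0005 0 0 0 24; 0.002 0.0006 0.001 0 0 0 24; 0.002 0.0006 0.0013 0 0 0 24; 0.002 0.0006 0.0013 0 0 0 24; 0.002 0.0006 0.0013 0 0 0 24"
}}

```text
time_s: 17.43
ee_pos: [599.8, 242.7, 23.0]
ee_rot: [180.0, -0.0, 22.1]
force: [-1.6, -0.0, 2.3]
gripper_width: 31.8
gripper_force: 15.0
```

Request:
{"fn": "send_rows", "kwargs": {
  "targets": "0 0 0 0 0 0 35; 0 0 0 0 0 0 37; 0 0 0 0 0 0 40; 0 0 0 0 0 0 44; 0 0 0 0 0 0 49; 0 0 0 0 0 0 55; 0 0 0 0 0 0 61; 0 0 0 0 0 0 66; 0 0 0 0 0 0 66"
}}

```text
time_s: 18.18
ee_pos: [599.7, 242.6, 22.6]
ee_rot: [180.0, 0.0, 22.1]
force: [0.1, -0.2, 0.6]
gripper_width: 60.1
gripper_force: 0.0
```

Request:
{"fn": "send_rows", "kwargs": {
  "targets": "0 0 -0.003 0 0 0 66; 0 0 -0.009 0 0 0 66; 0 0 -0.018 0 0 0 66; 0 0 -0.030 0 0 0 66; 0 0 -0.043 0 0 0 66; 0 0 -0.057 0 0 0 66; 0 0 -0.071 0 0 0 70; 0 0 -0.083 0 0 0 72; 0 0 -0.092 0 0 0 72; 0 0 -0.097 0 0 0 72"
}}

```text
time_s: 19.02
ee_pos: [600.5, 243.0, 122.2]
ee_rot: [180.0, -0.2, 22.1]
force: [0.5, 0.0, 1.0]
gripper_width: 65.7
gripper_force: 0.0
```

```bash
python3 -c "
from look import *
crop((597.5,242.5),8,'m3')"
```

```text
[600.66247338 243.04412954 122.3823136 ] 65.22651528506756 [0.59950106 0.73502009 0.45385087]
predicted px [282.4446107  207.36852414] crop origin 222 162 scale 5
disc (np.float64(13.954766526648884), ((283.26458740234375, 221.29917907714844), (31.701616287231445, 33.18055725097656), 94.24138641357422)) [[584.50304316 236.33991845   8.        ]]
board [662.    5.4  84.1  85.5  64.9]
board [597.3 241.5  69.4  82.7  67.6]
board [522.5 404.  105.8 117.6  85.4]
```

View pics/m3.png

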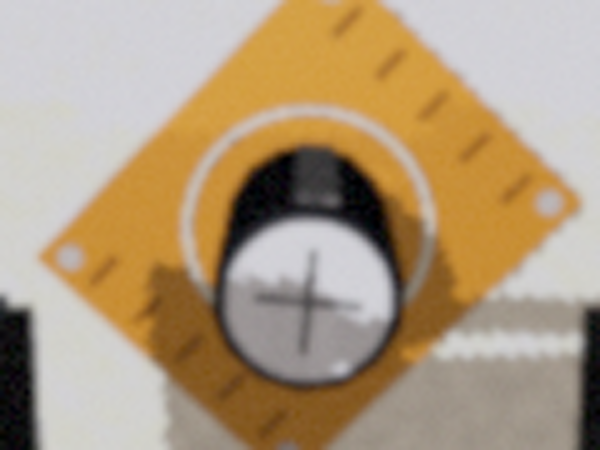

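The medium can is upright and centred in its ring. Next is the large can.

Request:
{"fn": "send_rows", "kwargs": {
  "targets": "-0.0036 -0.0027 0 0 0 0 80; -0.0145 -0.011 0 0 0 0 80; -0.0309 -0.0233 0 0 0 0 80; -0.0509 -0.0384 0 0 0 0 80; -0.0727 -0.0549 0 0 0 0 80; -0.0945 -0.0714 0 0 0 0 80; -0.1163 -0.0879 0 0 0 0 80; -0.1363 -0.103 0 0 0 0 80; -0.1544 -0.1167 0 0 0 0 80; -0.169 -0.1277 0 0 0 0 80; -0.1781 -0.1346 0 0 0 0 80; -0.1817 -0.1373 0 0 0 0 80"
}}

```text
time_s: 20.07
ee_pos: [377.6, 301.4, 119.1]
ee_rot: [180.0, 0.1, 22.2]
force: [0.6, -0.8, 0.4]
gripper_width: 73.0
gripper_force: 0.0
```

Request:
{"fn": "send_rows", "kwargs": {
  "targets": "0 0 0 0 0 0 80; 0 0 0 0 0 0 80"
}}

```text
time_s: 20.23
ee_pos: [380.3, 301.6, 119.5]
ee_rot: [180.0, -0.0, 22.1]
force: [-0.1, -0.0, -0.3]
gripper_width: 72.6
gripper_force: 0.0
```

```bash
python3 -c "
from look import *
crop((379.7,301.4),62,'l1')"
```

```text
[380.5415887  301.54731835 119.55370567] 73.15752936625312 [ 0.07496999  0.11900382 -0.60967075]
predicted px [283.10495788 221.44273468] crop origin 223 176 scale 5
disc (np.float64(1.9877163466789616), ((284.8426208496094, 220.47756958007812), (43.087650299072266, 44.61932373046875), 99.31635284423828)) [[380.97190307 300.41486865  62.        ]]
board [595.3 243.3  69.9  79.9  68.2]
board [506.6 405.5 105.8 101.9  85.7]
```

View pics/l1.png

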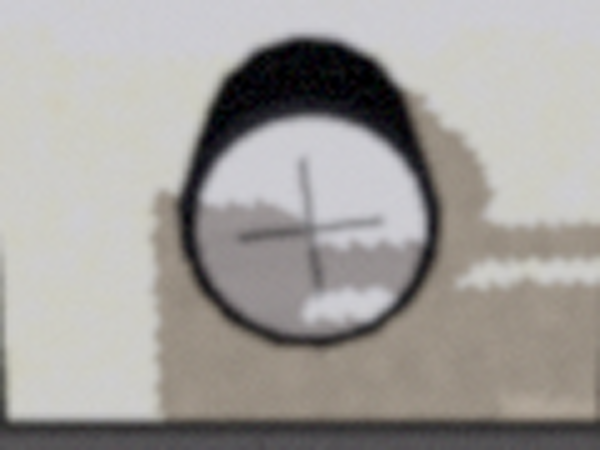

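The large can's top is at about (311,228) in the crop, i.e. raw (285,221.4), within 2 px of the prediction.

Request:
{"fn": "send_rows", "kwargs": {
  "targets": "0.0005 0.0012 0.008 0 0 0 80; 0.0005 0.0012 0.022 0 0 0 80; 0.0005 0.0012 0.038 0 0 0 80; 0.0005 0.0012 0.054 0 0 0 80; 0.0005 0.0012 0.069 0 0 0 80; 0.0005 0.0012 0.082 0 0 0 80; 0.0005 0.0012 0.092 0 0 0 80; 0.0005 0.0012 0.098 0 0 0 80; 0.0005 0.0012 0.1007 0 0 0 80; 0.0005 0.0012 0.1007 0 0 0 80; 0.0005 0.0012 0.1007 0 0 0 80"
}}

```text
time_s: 21.2
ee_pos: [381.0, 300.6, 19.0]
ee_rot: [-180.0, -0.0, 22.1]
force: [0.7, 1.2, -0.3]
gripper_width: 73.1
gripper_force: 0.0
```

Request:
{"fn": "send_rows", "kwargs": {
  "targets": "0 0 0 0 0 0 74; 0 0 0 0 0 0 69; 0 0 0 0 0 0 64; 0 0 0 0 0 0 59; 0 0 0 0 0 0 55; 0 0 0 0 0 0 51; 0 0 0 0 0 0 48; 0 0 0 0 0 0 45; 0 0 0 0 0 0 42; 0 0 0 0 0 0 35; 0 0 0 0 0 0 35; 0 0 0 0 0 0 35",
  "grip_force": 20
}}

```text
time_s: 22.2
ee_pos: [380.6, 300.6, 19.0]
ee_rot: [180.0, 0.0, 22.1]
force: [-1.0, 0.1, 1.4]
gripper_width: 42.7
gripper_force: 20.0
```

Request:
{"fn": "send_rows", "kwargs": {
  "targets": "0 0 -0.002 0 0 0 35; 0 0 -0.007 0 0 0 35; 0 0 -0.016 0 0 0 35; 0 0 -0.028 0 0 0 35; 0 0 -0.042 0 0 0 35; 0 0 -0.056 0 0 0 35; 0 0 -0.070 0 0 0 35; 0 0 -0.082 0 0 0 35; 0 0 -0.091 0 0 0 35; 0 0 -0.097 0 0 0 35; 0 0 -0.100 0 0 0 35; 0 0 -0.100 0 0 0 35"
}}

```text
time_s: 23.2
ee_pos: [380.7, 300.7, 119.4]
ee_rot: [-180.0, -0.1, 22.1]
force: [0.2, -0.1, -1.0]
gripper_width: 42.8
gripper_force: 20.0
```

Request:
{"fn": "send_rows", "kwargs": {
  "targets": "0.0014 0.0037 0 0 0 0 35; 0.0043 0.0112 0 0 0 0 35; 0.0085 0.0224 0 0 0 0 35; 0.0142 0.0373 0 0 0 0 35; 0.0213 0.0559 0 0 0 0 35; 0.0291 0.0764 0 0 0 0 35; 0.0369 0.0969 0 0 0 0 35; 0.0454 0.1193 0 0 0 0 35; 0.054 0.1416 0 0 0 0 35; 0.0625 0.164 0 0 0 0 35; 0.071 0.1863 0 0 0 0 35; 0.0795 0.2087 0 0 0 0 35"
}}

```text
time_s: 24.2
ee_pos: [533.7, 134.9, 118.3]
ee_rot: [180.0, 0.1, 22.1]
force: [0.8, 1.3, -0.8]
gripper_width: 42.5
gripper_force: 20.0
```

Request:
{"fn": "send_rows", "kwargs": {
  "targets": "0.0085 0.0224 0 0 0 0 35; 0.017 0.0447 0 0 0 0 35; 0.0256 0.0671 0 0 0 0 35; 0.0341 0.0894 0 0 0 0 35; 0.0419 0.1099 0 0 0 0 35; 0.049 0.1286 0 0 0 0 35; 0.0547 0.1435 0 0 0 0 35; 0.0582 0.1528 0 0 0 0 35; 0.0611 0.1603 0 0 0 0 35; 0.0625 0.164 0 0 0 0 35; 0.0625 0.164 0 0 0 0 35; 0.0625 0.164 0 0 0 0 35"
}}

```text
time_s: 25.2
ee_pos: [651.9, 9.0, 118.7]
ee_rot: [-180.0, 0.0, 22.1]
force: [0.4, 0.7, -0.9]
gripper_width: 42.7
gripper_force: 20.0
```

Request:
{"fn": "send_rows", "kwargs": {
  "targets": "0 0 0.004 0 0 0 35; 0 0 0.014 0 0 0 35; 0 0 0.028 0 0 0 35; 0 0 0.043 0 0 0 35; 0 0 0.057 0 0 0 35; 0 0 0.069 0 0 0 35; 0 0 0.078 0 0 0 35; 0 0 0.084 0 0 0 35; 0 0 0.088 0 0 0 35; 0 0 0.0895 0 0 0 35; 0 0 0.0905 0 0 0 35; 0 0 0.091 0 0 0 35"
}}

```text
time_s: 26.2
ee_pos: [652.8, 8.7, 28.4]
ee_rot: [180.0, -0.1, 22.1]
force: [0.2, -0.1, -0.9]
gripper_width: 42.7
gripper_force: 20.0
```

```bash
python3 -c "
from look import *
crop((652.5,8.7),8,'l2')"
```

```text
[652.78676429   8.66917357  28.42137973] 42.35338070231944 [ 0.25525299  0.31809997 -0.80075843]
predicted px [282.98291381 236.95675654] crop origin 222 191 scale 5
disc (np.float64(203.03972005335825), ((475.3275146484375, 301.9850769042969), (34.97129821777344, 42.83388900756836), 6.525591850280762)) [[ 658.43597833 -142.17820574    8.        ]]
board [660.3  11.6 113.6 135.1  22.1]
```

View pics/l2.png

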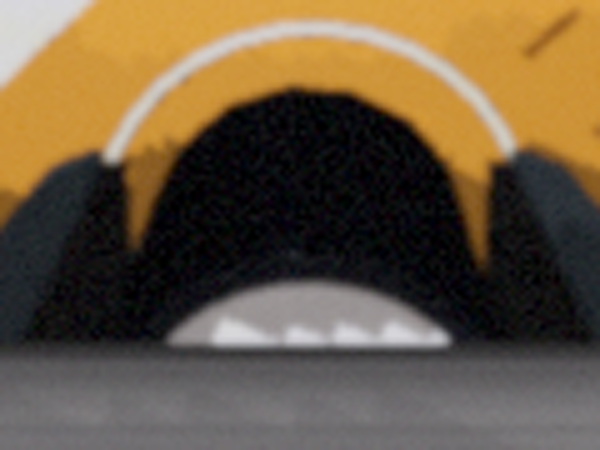

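The ring arc is centred at x≈311 and the can at ≈312, with a forward gap of about 8.8 mm. A slight nudge, then set down.

Request:
{"fn": "send_rows", "kwargs": {
  "targets": "0.0008 0 0 0 0 0 35; 0.0008 0 0 0 0 0 35; 0.0008 0 0.0005 0 0 0 35; 0.0008 0 0.001 0 0 0 35; 0.0008 0 0.0013 0 0 0 35; 0.0008 0 0.0013 0 0 0 35; 0.0008 0 0.0013 0 0 0 35"
}}

```text
time_s: 26.83
ee_pos: [653.2, 9.0, 27.0]
ee_rot: [180.0, -0.0, 22.1]
force: [-0.8, -0.2, 1.5]
gripper_width: 42.8
gripper_force: 20.0
```

Request:
{"fn": "send_rows", "kwargs": {
  "targets": "0 0 0 0 0 0 47; 0 0 0 0 0 0 49; 0 0 0 0 0 0 52; 0 0 0 0 0 0 56; 0 0 0 0 0 0 61; 0 0 0 0 0 0 67; 0 0 0 0 0 0 73; 0 0 0 0 0 0 78; 0 0 0 0 0 0 80; 0 0 0 0 0 0 80"
}}

```text
time_s: 27.67
ee_pos: [653.1, 9.0, 26.6]
ee_rot: [180.0, 0.0, 22.1]
force: [-0.2, -0.5, 0.7]
gripper_width: 73.0
gripper_force: 0.0
```

Request:
{"fn": "send_rows", "kwargs": {
  "targets": "0 0 -0.003 0 0 0 80; 0 0 -0.009 0 0 0 80; 0 0 -0.018 0 0 0 80; 0 0 -0.030 0 0 0 80; 0 0 -0.044 0 0 0 80; 0 0 -0.058 0 0 0 80; 0 0 -0.072 0 0 0 80; 0 0 -0.085 0 0 0 90; 0 0 -0.095 0 0 0 95; 0 0 -0.101 0 0 0 95; 0 0 -0.103 0 0 0 95; 0 0 -0.103 0 0 0 95"
}}

```text
time_s: 28.67
ee_pos: [653.3, 9.0, 130.3]
ee_rot: [180.0, -0.1, 22.1]
force: [0.2, 0.1, -0.1]
gripper_width: 87.0
gripper_force: 0.0
```

```bash
python3 -c "
from look import *
crop((652.5,8.7),30,'l3')"
```

```text
[652.87613568   8.98174084 129.49387445] 86.54273618610135 [-0.14593613 -0.5618022  -0.91439741]
predicted px [283.08675868 208.49455131] crop origin 223 163 scale 5
disc (np.float64(11.123109733849589), ((283.2586364746094, 219.6163330078125), (42.586830139160156, 44.167720794677734), 105.48963928222656)) [[642.45412934   4.44016308  30.        ]]
board [651.2   7.5  87.1 103.4  64.6]
board [598.2 240.9  69.9  83.8  67.9]
```

View pics/l3.png

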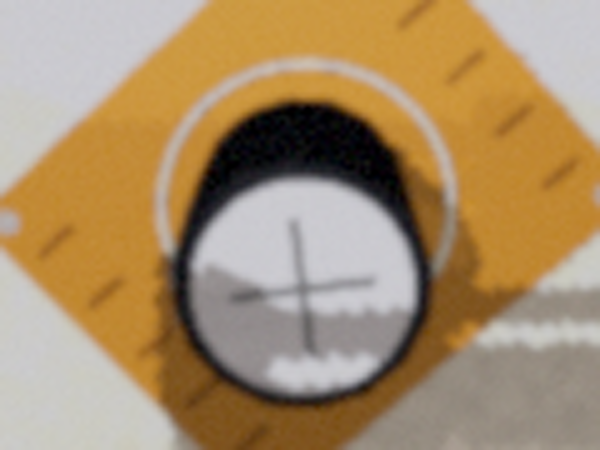

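The large can is upright and centred in its ring. The last one is the giant can.

Request:
{"fn": "send_rows", "kwargs": {
  "targets": "-0.0048 0.0015 0 0 0 0 95; -0.0191 0.0061 0 0 0 0 95; -0.0406 0.013 0 0 0 0 95; -0.0669 0.0215 0 0 0 0 95; -0.0956 0.0307 0 0 0 0 95; -0.1243 0.0399 0 0 0 0 95; -0.153 0.0491 0 0 0 0 95; -0.1793 0.0575 0 0 0 0 95; -0.2032 0.0652 0 0 0 0 95; -0.2224 0.0713 0 0 0 0 95; -0.2343 0.0752 0 0 0 0 95; -0.2391 0.0767 0 0 0 0 95"
}}

```text
time_s: 29.72
ee_pos: [458.6, -152.8, 129.2]
ee_rot: [-180.0, 0.1, 22.0]
force: [0.2, 0.5, -0.2]
gripper_width: 86.3
gripper_force: 0.0
```

Request:
{"fn": "send_rows", "kwargs": {
  "targets": "0 0 0 0 0 0 100; 0 0 0 0 0 0 100; 0 0 0 0 0 0 100"
}}

```text
time_s: 29.97
ee_pos: [461.3, -151.6, 129.6]
ee_rot: [180.0, -0.0, 22.1]
force: [-0.0, 0.2, 1.0]
gripper_width: 91.3
gripper_force: 0.0
```

```bash
python3 -c "
from look import *
crop((460.4,-152),70,'g1')"
```

```text
[ 461.29915756 -151.54267735  129.55639048] 91.19436033848551 [-1.15114541 -0.35217474 -0.03070965]
predicted px [283.15795221 221.23480664] crop origin 223 176 scale 5
disc (np.float64(2.025624696201654), ((285.04656982421875, 221.9671173095703), (55.121891021728516, 57.54908752441406), 91.34226989746094)) [[ 460.4032768  -153.64869456   70.        ]]
```

View pics/g1.png

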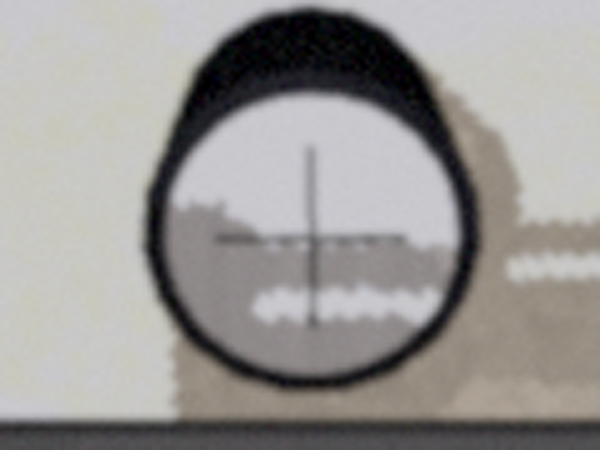

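The giant can's top is at about (312,238) in the crop, i.e. raw (285,223), centred between the fingers to within 1.5 mm.

Request:
{"fn": "send_rows", "kwargs": {
  "targets": "0 0.0012 0.008 0 0 0 100; 0 0.0012 0.022 0 0 0 100; 0 0.0012 0.038 0 0 0 100; 0 0.0012 0.055 0 0 0 100; 0 0.0012 0.071 0 0 0 100; 0 0.0012 0.085 0 0 0 100; 0 0.0012 0.096 0 0 0 100; 0 0.0012 0.103 0 0 0 100; 0 0.0012 0.107 0 0 0 100; 0 0.0012 0.107 0 0 0 100; 0 0.0012 0.107 0 0 0 100"
}}

```text
time_s: 30.93
ee_pos: [461.2, -153.1, 22.7]
ee_rot: [180.0, -0.0, 22.1]
force: [0.5, -0.6, 0.3]
gripper_width: 91.6
gripper_force: 0.0
```

Request:
{"fn": "send_rows", "kwargs": {
  "targets": "0 0 0 0 0 0 92; 0 0 0 0 0 0 87; 0 0 0 0 0 0 82; 0 0 0 0 0 0 77; 0 0 0 0 0 0 72; 0 0 0 0 0 0 68; 0 0 0 0 0 0 64; 0 0 0 0 0 0 61; 0 0 0 0 0 0 58; 0 0 0 0 0 0 50; 0 0 0 0 0 0 50; 0 0 0 0 0 0 50",
  "grip_force": 28
}}

```text
time_s: 31.93
ee_pos: [460.9, -153.2, 22.7]
ee_rot: [180.0, 0.0, 22.1]
force: [0.1, -0.9, 1.6]
gripper_width: 55.2
gripper_force: 28.0
```

Request:
{"fn": "send_rows", "kwargs": {
  "targets": "0 0 -0.002 0 0 0 50; 0 0 -0.007 0 0 0 50; 0 0 -0.016 0 0 0 50; 0 0 -0.028 0 0 0 50; 0 0 -0.042 0 0 0 50; 0 0 -0.057 0 0 0 50; 0 0 -0.072 0 0 0 50; 0 0 -0.086 0 0 0 50; 0 0 -0.096 0 0 0 50; 0 0 -0.103 0 0 0 50; 0 0 -0.106 0 0 0 50; 0 0 -0.106 0 0 0 50"
}}

```text
time_s: 32.93
ee_pos: [461.2, -153.2, 129.4]
ee_rot: [179.9, -0.1, 22.1]
force: [0.7, 0.0, -0.9]
gripper_width: 56.1
gripper_force: 28.0
```

Request:
{"fn": "send_rows", "kwargs": {
  "targets": "0.0026 -0.005 0 0 0 0 50; 0.0079 -0.0149 0 0 0 0 50; 0.0158 -0.0297 0 0 0 0 50; 0.0264 -0.0495 0 0 0 0 50; 0.0396 -0.0743 0 0 0 0 50; 0.0528 -0.099 0 0 0 0 50; 0.066 -0.1238 0 0 0 0 50; 0.0792 -0.1485 0 0 0 0 50; 0.0924 -0.1733 0 0 0 0 50; 0.1056 -0.198 0 0 0 0 50; 0.1188 -0.2228 0 0 0 0 50; 0.132 -0.2475 0 0 0 0 50"
}}

```text
time_s: 33.93
ee_pos: [489.0, 128.1, 127.8]
ee_rot: [-180.0, 0.1, 22.1]
force: [0.2, -0.4, -2.2]
gripper_width: 55.5
gripper_force: 28.0
```

Request:
{"fn": "send_rows", "kwargs": {
  "targets": "0.0132 -0.0248 0 0 0 0 50; 0.0264 -0.0495 0 0 0 0 50; 0.0396 -0.0743 0 0 0 0 50; 0.0528 -0.099 0 0 0 0 50; 0.066 -0.1238 0 0 0 0 50; 0.0792 -0.1485 0 0 0 0 50; 0.0924 -0.1733 0 0 0 0 50; 0.1056 -0.198 0 0 0 0 50; 0.1162 -0.2179 0 0 0 0 50; 0.1241 -0.2327 0 0 0 0 50; 0.1294 -0.2426 0 0 0 0 50; 0.1321 -0.2476 0 0 0 0 50"
}}

```text
time_s: 34.93
ee_pos: [518.2, 406.8, 127.4]
ee_rot: [180.0, 0.1, 22.2]
force: [0.5, 0.3, -1.7]
gripper_width: 56.0
gripper_force: 28.0
```

Request:
{"fn": "send_rows", "kwargs": {
  "targets": "0 0 0 0 0 0 50; 0 0 0.006 0 0 0 50; 0 0 0.018 0 0 0 50; 0 0 0.034 0 0 0 50; 0 0 0.051 0 0 0 50; 0 0 0.066 0 0 0 50; 0 0 0.078 0 0 0 50; 0 0 0.087 0 0 0 50; 0 0 0.092 0 0 0 50; 0 0 0.0945 0 0 0 50; 0 0 0.0955 0 0 0 50; 0 0 0.096 0 0 0 50"
}}

```text
time_s: 35.93
ee_pos: [519.7, 405.2, 33.1]
ee_rot: [-180.0, -0.1, 22.1]
force: [0.3, 0.3, -2.1]
gripper_width: 56.1
gripper_force: 28.0
```

```bash
python3 -c "
from look import *
crop((519.3,405),8,'g2')
"
```

```text
[519.67110711 405.23085141  33.19270274] 55.78606638338496 [ 0.02949507  0.42424034 -2.18722011]
predicted px [283.21476597 234.84962784] crop origin 223 189 scale 5
board [528.9 403.8 105.5 103.4  85.5]
```

View pics/g2.png

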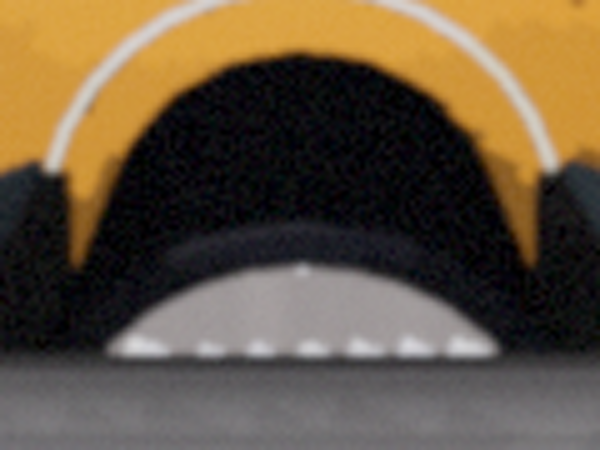

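The ring arc is centred at x≈302 and the can at ≈303, with a forward gap of about 8 mm. That's centred, so I'm lowering and releasing.

Request:
{"fn": "send_rows", "kwargs": {
  "targets": "0 0 0.0005 0 0 0 50; 0 0 0.001 0 0 0 50; 0 0 0.0015 0 0 0 50; 0 0 0.0019 0 0 0 50; 0 0 0.0022 0 0 0 50; 0 0 0.0024 0 0 0 50; 0 0 0.0024 0 0 0 50; 0 0 0.0024 0 0 0 50"
}}

```text
time_s: 36.65
ee_pos: [519.3, 405.0, 30.7]
ee_rot: [-180.0, -0.0, 22.1]
force: [-1.2, 0.1, 2.0]
gripper_width: 55.9
gripper_force: 28.0
```

Request:
{"fn": "send_rows", "kwargs": {
  "targets": "0 0 0 0 0 0 61; 0 0 0 0 0 0 63; 0 0 0 0 0 0 66; 0 0 0 0 0 0 70; 0 0 0 0 0 0 75; 0 0 0 0 0 0 81; 0 0 0 0 0 0 87; 0 0 0 0 0 0 93; 0 0 0 0 0 0 97; 0 0 0 0 0 0 97; 0 0 0 0 0 0 97"
}}

```text
time_s: 37.57
ee_pos: [519.3, 404.9, 30.2]
ee_rot: [180.0, 0.0, 22.1]
force: [1.0, -0.2, -0.1]
gripper_width: 88.7
gripper_force: 0.0
```

Request:
{"fn": "send_rows", "kwargs": {
  "targets": "0 0 -0.003 0 0 0 97; 0 0 -0.009 0 0 0 97; 0 0 -0.018 0 0 0 97; 0 0 -0.030 0 0 0 97; 0 0 -0.045 0 0 0 97; 0 0 -0.061 0 0 0 97; 0 0 -0.077 0 0 0 97; 0 0 -0.092 0 0 0 97; 0 0 -0.105 0 0 0 97; 0 0 -0.115 0 0 0 97; 0 0 -0.120 0 0 0 97; 0 0 -0.120 0 0 0 97"
}}

```text
time_s: 38.57
ee_pos: [519.9, 405.4, 152.2]
ee_rot: [-180.0, -0.2, 22.1]
force: [-0.5, -0.3, 0.2]
gripper_width: 88.4
gripper_force: 0.0
```

```bash
python3 - <<'E'
from workcell import env, eyes
from h import *
s=env.state(); print(s["ee_pos"],s["time_s"])
f=eyes.grab_frame("side"); w=eyes.grab_frame("wrist")
tiles=[cv2.resize(w["image"][120:300,170:410],(400,300))]
for p in ((518,-417,25),(597,243,30),(651,9,35)):
    x,y=pix(f,[p])[0].astype(int); tiles.append(cv2.resize(f["image"][y-30:y+30,x-40:x+40],(400,300),interpolation=cv2.INTER_CUBIC))
cv2.imwrite("pics/fin.png",np.vstack([np.hstack(tiles[:2]),np.hstack(tiles[2:])]))
E
```

```text
[519.9075246  405.41660115 152.20776181] 38.5667
```

View pics/fin.png

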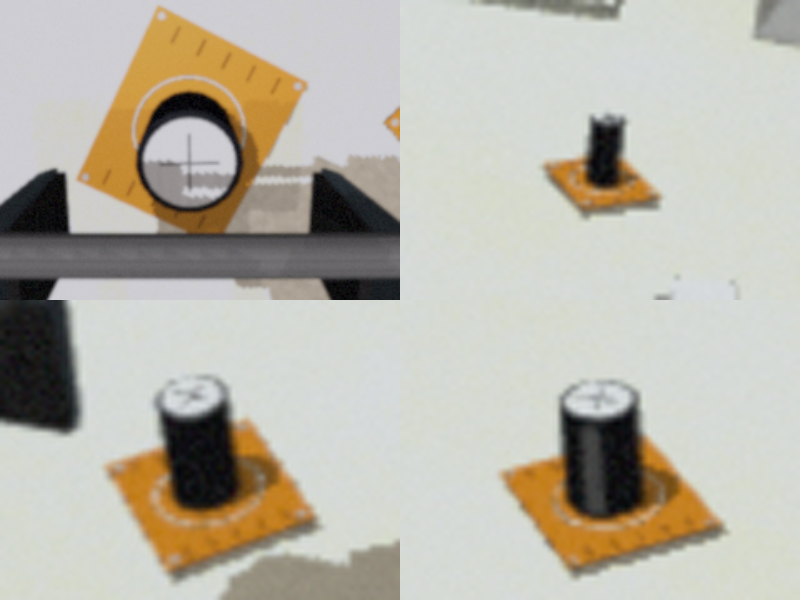

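All four cans stand upright inside their rings: giant top left, small top right, medium bottom left, large bottom right. The gripper is clear of everything, so I'm handing in.

```bash
python3 -c "
from workcell import env
print(env.job_done())"
```

```text
the job is handed in; nothing more can be done
None
```

All four can capacitors stand upright inside their rings, placed in order from smallest to largest; the transformer and reel were not touched, and the job was handed in at about 39 s (no verdict was returned).

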